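# Brush out the measuring cup, then hold a contact sampler flush on the cookie chute

## Task

Scrub the inside of the cookie dispenser's measuring cup with the brush standing in it, two full strokes (up about 5 cm with the head staying inside, and back to the bottom), and leave the brush standing there. Then check the chute: take the fresh sampler (blue tab) from its cradle, tilt it to the chute's slope and press its face gently flush on the chute, centred in and lined up with the blue frame, and finish while still gripping it and pressing it there. Leave the used sampler (yellow tab) and the timer alone and do not push the chute out of its set slope.

Things in the scene. Friction and masses are not known exactly. Their poses are not given: they have to be found in the camera images.
- cup: Fixed upright aluminium measuring cup, bore 54 mm, wall 4 mm, on a 100 x 100 x 4 mm steel foot; rim 118 mm, inner floor 8 mm above the table. Origin: centre of the foot's underside; z up. A stroke counts when the brush's lower end rises 40 mm or more above the floor, then returns to within 10 mm of it; it must stay below 95 mm.
- brush: Loose brush, 90 g, 220 mm long, standing upright in the cup. Origin: centre of the head's flat lower end, on the cup's floor at the start; z up the handle. White and light blue head 42 mm wide (bristle rings drawn to 47 mm), 62 mm long; 10 mm steel stem; red square handle 14 x 14 mm, 125 to 220 mm above the origin, sides along the brush's x and y.
- chute_mark (a point): Centre of the blue printed frame (88 x 64 mm outside, 80 x 56 inside, long side up the slope) on the face of the steel chute plate. Axes: x up the slope (roughly towards the robot: the chute faces away from it), y level across, z square out of the face. Slope 11 to 31 degrees; the stiff hinge, 80 mm down the slope, holds against about 50 N at the mark.
- sampler: Fresh sampler, loose, about 55 g: white contact pad 70 (x) x 46 (y) x 4 mm under a grey backing plate 60 x 36 mm (top 12 mm above the face) with a blue tab 36 (x) x 14 (y) mm, 12 to 50 mm above the face. Origin: centre of the face with the springs out; z along the tab. Lies level, face down, 14 mm above the table, in either place of the cradle. Pinch the tab across y; same turned half round.
- used_sampler: Used contact sampler with a yellow tab, same shape as the fresh one, in the cradle's other place. To be left alone.
- cradle: Fixed white cradle 190 (x) x 62 (y) mm, 18 mm high, that carries the two samplers by their edges, with about 2 mm of play; their places lie 44 mm either side of its middle along x. Origin: centre of its underside; z up.
- timer: Loose lime-green kitchen timer 68 x 62 x 18 mm lying on the table. Origin: centre of its underside. To be left alone.
- stand: Fixed dark steel stand, 190 (x) x 150 (y) x 10 mm, carrying the chute plate: 150 mm up the slope, 130 mm wide, lower edge at x = -75 mm and 30 mm up, side lips 6 mm above its face. White catch tray 22 mm high at its low end, reaching x = -172 mm. Origin: centre of the base's underside; z up, x to the chute's high end, roughly towards the robot.
- sampler_face (a point): Centre of the fresh sampler's flat contact face, on the pad; axes as the sampler's. The pad is on springs: it gives up to 5 mm along z towards the backing plate, starting at 1 N, then 2 N per mm (11 N at the stop). It is pressed well at 4 to 9 N.
There are look-alikes about, which are no part of the job. What is shaped like the brush but green is not meant. Leave any orange look-alike of the sampler alone.

How it is judged:
On the way, in this order (a step that is already met when the one before it is completed fails the run):
1. the brush is raised at least 40 mm inside the cup (z of brush in the frame of cup above 0.048 m and horizontal distance between brush and cup below 0.012 m and contact force between the fingers and brush above 0.5 N), for 0.05 s.
2. and lowered to the bottom (z of brush in the frame of cup below 0.018 m and horizontal distance between brush and cup below 0.012 m), for 0.05 s.
3. raised a second time (all of step 1), for 0.05 s.
4. lowered to the bottom again and let go (all of step 2 and contact force between each of the arm, the fingers and brush below 0.1 N), for 0.1 s.
5. the fresh sampler is lifted out of the cradle in the fingers (z of sampler in the frame of cradle above 0.035 m and contact force between the fingers and sampler above 0.5 N and contact force between sampler and cradle below 0.1 N), for 0.1 s.
At the end, for the whole second after the job is handed in: The gripped sampler's pad is pressed on the chute with 2 to 25 N, flush within 2 degrees and 3 mm, centred in the frame within 10 mm each way, its long side within 8 degrees of the frame's, at rest, the fingers off the chute; the brush stands on the cup's floor (within 12 mm) (z of sampler_face in the frame of chute_mark between -0.003 and 0.003 m and x of sampler_face in the frame of chute_mark between -0.01 and 0.01 m and y of sampler_face in the frame of chute_mark between -0.01 and 0.01 m and angle between the z axis of sampler_face and the z axis of chute_mark, either way round below 0.035 rad and angle between the x axis of sampler_face and the x axis of chute_mark, either way round below 0.14 rad and contact force between sampler and chute between 2 and 25 N and contact force between the fingers and sampler above 1 N and contact force between the fingers and chute below 0.5 N and linear speed of sampler below 0.02 m/s and z of brush in the frame of cup below 0.02 m and horizontal distance between brush and cup below 0.012 m and angle between brush's own z axis and vertical below 0.25 rad); the arm keeps its last pose, push and grip.
It fails at once if the brush head is pulled out of the cup (z of brush in the frame of cup above 0.103 m).
It fails at once if the chute is pushed out of its slope (distance of chute_mark from where it was at the start of the episode above 0.006 m).
It fails at once if the sampler is pressed harder than 45 N on the chute (contact force between sampler and chute above 45 N).
It fails at once if the used sampler is disturbed (distance of used_sampler from where it was at the start of the episode above 0.015 m).
It fails at once if the timer is pushed (distance of timer from where it was at the start of the episode above 0.02 m).
It also fails if it takes over 48 s, if anything falls off the work surface, if the arm or the gripper's body presses on something with over 40 N, if the wrist force passes 120 N, or if a joint passes its speed limit or range.

## Robot

A 6-joint arm with a two-finger parallel gripper is mounted at the origin on the work surface. World frame = base frame: x ahead of the robot, y to its left, z up, the work surface at z = 0. Lengths are in m, angles in rad, forces in N, time in s.
With the tool pointing down it reaches from about 0.275 to 0.725 m from the base axis. Payload 5.6 kg.
Tool frame: the origin (TCP) lies on the mounting face of the last link; the fingertips stand 173 mm ahead of it and the grasp point (between the pads) lies 155 mm ahead of it; z points along the fingers, y is the line along which they close (so a half turn about z gives the same grasp; the last joint's range is limited). The gripper opens to 85 mm and grips with 20 to 120 N. Pads are 22 mm wide; open, the fingers measure 114 mm over their backs; the gripper's body (76 mm by 85 mm) begins 54 mm behind the grasp point. The pads swing forward as they close: fully open they stand 13 mm farther back than shut.
Start: joints at [1.529, 0.255, 0.108, 0, -1.424, -0.285], TCP at [0.177, 0.521, 0.405] pointing down, gripper open.
Joint ranges: [-2.95, 2.95], [-1.21, 1.97], [-1.09, 1.5], [-2.87, 1.71], [-2.94, -0.07], [-3.05, 3.05]. Speed limits (rad/s): [2.57, 2.57, 3.14, 3.14, 3.14, 3.14].

## Interface

Orientations are given as a unit quaternion [x, y, z, w].
In Python, from bench import manip gives the robot as it stands.
- The arm moves only by the tool servo_tool, never from a script. Its argument "moves" is a list of rows, each a list of 3 entries, a list of its own where there are three numbers: the turn, a rotation vector about the world's x, y, z in degrees, then the shift along the world's x, y, z in m, then the opening, from 0 (shut) to 1 (fully open). In form: [[[ax, ay, az], [x, y, z], jaw], ...]. A call has 1 to 10 rows; each row shifts and turns the commanded pose from where the row before left it; what a row does not reach is not made up. A row lasts 1/12 s, in which the tool goes at most 41.7 mm and 7.16 degrees, less where a joint would pass 70% of its speed; a pose out of reach is approached as far as the arm can. A call is refused whole if a number of a shift passes 0.0417 or a number of a turn 7.16, either way. A call with a gripper value outside its range is refused whole. The fingers move at their own pace and stop on an object; "newtons" is the grip in N (left out, the last holds). Time passes only in rows, so rows that do not move let the fingers close. It gives the time, the measured TCP pose, the force, the opening and the grip force at its end, in the units of the state.
- manip.sense(): the state, without advancing time (a new reading comes with each control period).
- manip.capture(name): name is "scene" or "top" or "wrist"; returns a dict with "image" (480x640x3 uint8, blue, green, red), "camera_matrix" (3x3 intrinsics, pixels), "cam_to_world" (4x4, takes a point from camera to world coordinates). Camera axes: x right, y down, z forward; pixel columns grow to the right and rows downward; lengths in m; the calibration is good to about 2 mm. A picture is of the moment at which its call begins. There is no depth.
- manip.finish_job(): hands the job in; it is judged then, once.
The state is a dict: "time": time; "joint_pos": joint angles; "qvel": joint speeds; "joint_efforts": joint torques, N m; "ee_pos": TCP position; "ee_rot": TCP orientation; "force": force on the tool from outside, world axes, zero at the start; "wrist_torque": the same for the moment, N m; "opening": finger opening in m; "gripper_force": force on a finger pad.
Only numpy, scipy, OpenCV 4.12 (cv2) and the standard library are available. Lean on these libraries where they do the work, as an engineer would, in place of code of your own. Each camera call takes 0.05 s, during which the arm holds its last target. There are 200 camera calls.

## Working session

There is one attempt and no reset: what is moved stays moved. The work goes in short steps, Python scripts to look and compute and a tool call to move; the robot and the scene stay as the last step left them, time stands still between calls to the robot, and variables do not carry over. Pictures are saved under pics/ and viewed, at most 10 in all, crops included, and the job is handed in when it is done.

Besides the shell and the picture viewer there is one more tool, called after ">>>" by a JSON object that holds its "method" and its "body", one argument or row to a line. servo_tool: Moves the arm, as the interface text tells. Its arguments: {"type":"object","properties":{"moves":{"type":"array","items":{"type":"array"}},"newtons":{"type":"number"}},"required":["moves"]}

```bash
mkdir -p pics; cat > h.py <<'E'
import numpy as np, cv2, pickle
from bench import manip
def cap(n):
    c=manip.capture(n); pickle.dump(c,open(f'pics/{n}.pkl','wb')); cv2.imwrite(f'pics/{n}_{manip.sense()["time"]:.2f}.png',c['image']); return c
def load(n): return pickle.load(open(f'pics/{n}.pkl','rb'))
def ray(c,p):
    K=np.array(c['camera_matrix']);T=np.array(c['cam_to_world'])
    d=T[:3,:3]@np.linalg.solve(K,[p[0],p[1],1.]); return T[:3,3],d/np.linalg.norm(d)
def onz(c,p,z):
    o,d=ray(c,p); return o+d*(z-o[2])/d[2]
def proj(c,P):
    K=np.array(c['camera_matrix']);T=np.linalg.inv(np.array(c['cam_to_world']))
    q=K@(T[:3,:3]@np.asarray(P,float)+T[:3,3]); return q[:2]/q[2]
def tri(obs):
    A=np.zeros((3,3));b=np.zeros(3)
    for c,p in obs:
        o,d=ray(c,p);M=np.eye(3)-np.outer(d,d);A+=M;b+=M@o
    x=np.linalg.solve(A,b)
    return x,[np.linalg.norm((np.eye(3)-np.outer(ray(c,p)[1],ray(c,p)[1]))@(x-ray(c,p)[0])) for c,p in obs]
E
python3 - <<'E'
from h import *
for n in ('scene','top'):
    c=cap(n); print(n,np.round(c['camera_matrix'],1).tolist(),np.round(c['cam_to_world'],3).tolist())
print(manip.sense())
E
ls pics
```

```text
scene [[521.1, 0.0, 316.1], [0.0, 521.1, 235.7], [0.0, 0.0, 1.0]] [[0.577, 0.537, -0.615, 1.24], [0.816, -0.386, 0.43, -0.509], [-0.007, -0.75, -0.661, 0.825], [0.0, 0.0, 0.0, 1.0]]
top [[494.0, 0.0, 324.1], [0.0, 494.0, 243.8], [0.0, 0.0, 1.0]] [[0.017, -0.998, 0.067, 0.457], [-1.0, -0.018, -0.014, 0.008], [0.015, -0.066, -0.998, 1.134], [0.0, 0.0, 0.0, 1.0]]
{'time': 0.1, 'joint_pos': array([ 1.52859157e+00,  2.55702579e-01,  1.07129779e-01, -3.65895503e-04,
       -1.42391683e+00, -2.84585388e-01]), 'qvel': array([-0.00178328, -0.00180637,  0.00279489,  0.00350074, -0.00058651,
        0.00015953]), 'joint_efforts': array([-3.33101132e-03, -3.87598050e+01,  2.38476849e+01,  5.37806645e+00,
       -3.80804573e-03,  5.78416206e-06]), 'ee_pos': array([0.17646141, 0.52077324, 0.40388514]), 'ee_rot': array([ 9.86675948e-01, -1.62695497e-01, -7.72729243e-05,  8.62318114e-04]), 'force': array([-0.65815161,  0.33955496, -0.48292868]), 'wrist_torque': array([-0.02677012, -0.01074561,  0.01589714]), 'gripper_force': 0.0, 'opening': 0.08504364827605677}
scene.pkl
scene_0.05.png
top.pkl
top_0.10.png
```

View pics/scene_0.05.png

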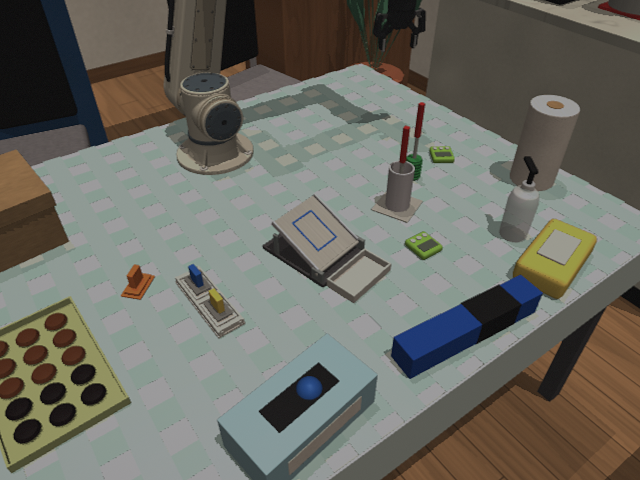

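View pics/top_0.10.png

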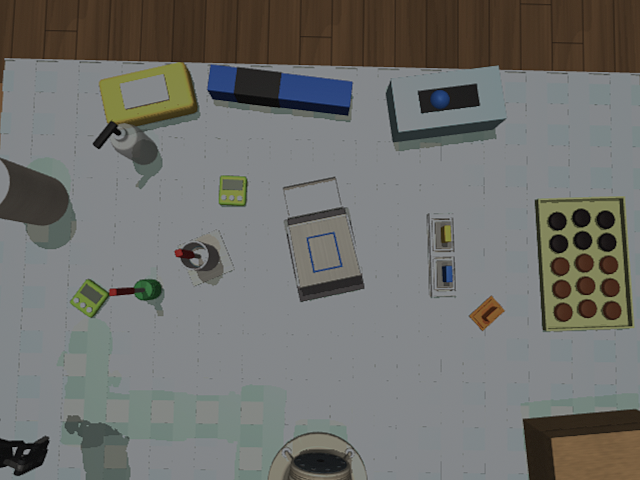

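The scene camera shows two red-handled brushes. The one in the grey cup, scene (405,145) / top (183,254), is the one meant. The green-headed one, scene (419,120) / top (120,292), is the look-alike. There are three samplers:
- **Blue tab** in the cradle, scene (195,272) / top (447,272): the fresh one.
- **Yellow tab**, scene (216,302): the used one.
- **Orange**, scene (135,285): a look-alike.

The blue frame is at scene (314,228) / top (324,252).

```bash
cat > meas.py <<'E'
from h import *
S,T=load('scene'),load('top')
def mask(c,kind,box):
    hsv=cv2.cvtColor(c['image'],cv2.COLOR_BGR2HSV);H,s,v=[hsv[...,i].astype(int) for i in range(3)]
    m={'red':((H<8)|(H>172))&(s>130),'blue':(H>100)&(H<128)&(s>95),'yel':(H>20)&(H<33)&(s>110)}[kind]
    o=np.zeros_like(m);x0,y0,x1,y1=box;o[y0:y1,x0:x1]=m[y0:y1,x0:x1]
    o=o.astype(np.uint8);n,l,st,_=cv2.connectedComponentsWithStats(o,connectivity=8)
    return (l==1+np.argmax(st[1:,4])).astype(np.uint8)
def cen(m): y,x=np.nonzero(m);return np.array([x.mean(),y.mean()]),len(x)
def ends(m):
    y,x=np.nonzero(m);p=np.c_[x,y].astype(float);c=p.mean(0);u=np.linalg.svd(p-c,full_matrices=False)[2][0]
    t=(p-c)@u;return c,u,t.min(),t.max()
def quad(m):
    h=cv2.convexHull(cv2.findContours(m,cv2.RETR_EXTERNAL,cv2.CHAIN_APPROX_NONE)[0][0])
    for e in np.arange(1,15,.5):
        a=cv2.approxPolyDP(h,e,True)
        if len(a)==4: break
    # refine: fit a line to the mask edge points of each side
    pts=cv2.findContours(m,cv2.RETR_EXTERNAL,cv2.CHAIN_APPROX_NONE)[0][0][:,0].astype(float);a=a[:,0].astype(float);L=[]
    for i in range(4):
        p,q=a[i],a[(i+1)%4];d=(q-p)/np.linalg.norm(q-p);n=np.array([-d[1],d[0]]);t=(pts-p)@d;s=(pts-p)@n
        k=(abs(s)<2.5)&(t>4)&(t<np.linalg.norm(q-p)-4)
        vx,vy,x,y=cv2.fitLine(pts[k].astype(np.float32),cv2.DIST_HUBER,0,.01,.01).ravel();L.append(np.cross([x,y,1],[x+vx,y+vy,1]))
    o=[np.cross(L[i-1],L[i]) for i in range(4)];return np.array([q[:2]/q[2] for q in o])
E
python3 - <<'E'
from meas import *
a=mask(S,'red',(395,120,413,168));b=mask(T,'red',(165,240,215,270))
for n,m in(('S',a),('T',b)): c,u,lo,hi=ends(m);print(n,cen(m),np.round([c+u*lo,c+u*hi],1).tolist())
ts=mask(S,'blue',(180,255,210,295));tt=mask(T,'blue',(435,258,460,288))
us=mask(S,'yel',(200,285,235,320));ut=mask(T,'yel',(435,220,460,252))
for n,p,q in(('tab',ts,tt),('used',us,ut)):
    print(n,cen(p),cen(q),tri([(S,cen(p)[0]),(T,cen(q)[0])]),cv2.minAreaRect(np.argwhere(q)[:,::-1].astype(np.float32)))
fs=mask(S,'blue',(280,195,350,262));ft=mask(T,'blue',(295,220,355,285))
qs,qt=quad(fs),quad(ft);print(qs.round(1).tolist(),qt.round(1).tolist(),fs.sum(),ft.sum())
# montage
def crop(c,x,y,r=30,k=5): return cv2.resize(c['image'][y-r:y+r,x-r:x+r],None,fx=k,fy=k,interpolation=cv2.INTER_CUBIC)
cv2.imwrite('pics/m1.png',np.clip(1.6*cv2.vconcat([cv2.hconcat([crop(T,195,255,25),crop(T,447,258,25),]),cv2.hconcat([crop(S,402,145,25),crop(S,205,285,25)])]),0,255).astype(np.uint8))
# white cradle, cup rim
for p in ((430,214),(453,214),(456,296),(431,296)): print(onz(T,p,.018).round(3))
E
```

```text
S (array([404.11483254, 143.94258373]), 209) [[406.3, 125.9], [401.9, 162.1]]
T (array([184.08823529, 253.67647059]), 136) [[174.8, 252.1], [194.1, 255.4]]
tab (array([195.53768844, 275.21105528]), 199) (array([447.0137931 , 273.56551724]), 145) (array([ 0.46899847, -0.27900987,  0.04589627]), [np.float64(0.00023714884327329444), np.float64(0.0002371488432733206)]) ((446.96954345703125, 273.5735778808594), (15.389363288879395, 9.119621276855469), 85.91438293457031)
used (array([216.27155172, 300.34913793]), 232) (array([445.56291391, 233.82119205]), 151) (array([ 0.55695122, -0.27577994,  0.04589807]), [np.float64(0.00022637372356921952), np.float64(0.00022637372356920974)]) ((445.5, 233.5), (17.0, 9.0), 90.0)
[[310.1, 210.1], [336.5, 236.5], [317.6, 250.1], [292.0, 222.8]] [[333.4, 232.1], [341.4, 265.9], [313.3, 271.5], [306.4, 237.6]] 152 174
[ 0.604 -0.248  0.018]
[ 0.605 -0.3    0.018]
[ 0.419 -0.307  0.018]
[ 0.418 -0.25   0.018]
```

View pics/m1.png

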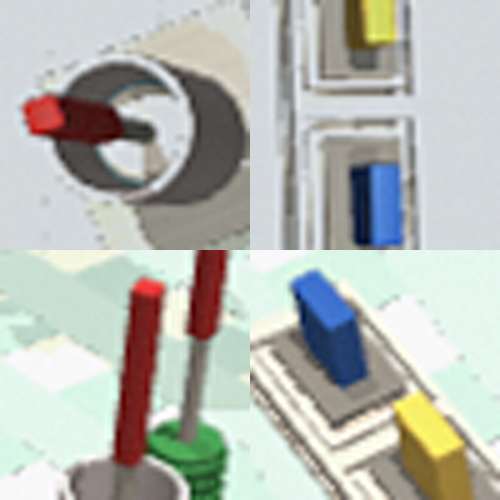

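The crops confirm the targets: the red brush is in the aluminium cup (leaning slightly), and the blue-tab sampler is in the cradle's near place, with the yellow one farther out.

```bash
python3 - <<'E'
from meas import *
print('top',tri([(S,(406.5,126.5)),(T,(172.8,252.3))]),'bot',tri([(S,(402,161)),(T,(193.5,255.2))]))
qs,qt=quad(mask(S,'blue',(280,195,350,262))),quad(mask(T,'blue',(295,220,355,285)))
# match order via world plane cast
ps=np.array([onz(S,p,.065) for p in qs]);pt=np.array([onz(T,p,.065) for p in qt])
C=[]
for i in range(4):
    j=np.argmin(np.linalg.norm(pt-ps[i],axis=1));X,r=tri([(S,qs[i]),(T,qt[j])]);C.append(X);print(i,j,X.round(4),np.round(r,4))
C=np.array(C);print([np.linalg.norm(C[i]-C[(i+1)%4]).round(4) for i in range(4)])
c=C.mean(0);n=np.linalg.svd(C-c)[2][2];n*=np.sign(n[2]);print(c.round(4),n.round(3),'tilt',np.degrees(np.arccos(n[2])))
# top face of handle
up=cv2.resize(T['image'][240:270,160:210],None,fx=8,fy=8,interpolation=cv2.INTER_CUBIC)
hsv=cv2.cvtColor(up,cv2.COLOR_BGR2HSV);m=((hsv[...,0]<8)|(hsv[...,0]>172))&(hsv[...,1]>130)&(hsv[...,2]>110)
r=cv2.minAreaRect(np.argwhere(m)[:,::-1].astype(np.float32));print(r,np.array(r[0])/8+[160,240],onz(T,np.array(r[0])/8+[160-.44,240-.44],.228))
print(hsv[...,2][m].mean(),m.sum())
# rim ellipse: rim centre at z=.118 (bright ring)
E
```

```text
top (array([0.49525656, 0.26948121, 0.22566943]), [np.float64(0.0035013272614111773), np.float64(0.003501327261411078)]) bot (array([0.49746649, 0.25838097, 0.13670473]), [np.float64(0.0020939819671522905), np.float64(0.0020939819671523126)])
0 2 [0.4677 0.0149 0.0818] [0.0006 0.0006]
1 3 [0.5433 0.0328 0.0462] [0.0006 0.0006]
2 0 [ 0.556  -0.0274  0.0466] [0.0004 0.0004]
3 1 [ 0.481  -0.044   0.0818] [0. 0.]
[np.float64(0.0855), np.float64(0.0615), np.float64(0.0845), np.float64(0.0604)]
[ 0.512  -0.0059  0.0641] [0.406 0.092 0.909] tilt 24.626548090512483
((147.1262969970703, 102.94527435302734), (52.36184310913086, 53.43232345581055), 66.57130432128906) [178.39078712 252.86815929] [0.49720184 0.26235462 0.228     ]
125.57537067545304 2428
```

>>> {"method": "servo_tool", "body": {
  "moves": [
    [[0, 0, 0], [0.032, -0.026, 0.003], 1],
    [[0, 0, 0], [0.032, -0.026, 0.003], 1],
    [[0, 0, 0], [0.032, -0.026, 0.003], 1],
    [[0, 0, 0], [0.032, -0.026, 0.003], 1],
    [[0, 0, 0], [0.032, -0.026, 0.003], 1],
    [[0, 0, 0], [0.032, -0.026, 0.003], 1],
    [[0, 0, 0], [0.032, -0.026, 0.003], 1],
    [[0, 0, 0], [0.032, -0.026, 0.003], 1],
    [[0, 0, 0], [0.032, -0.026, 0.003], 1],
    [[0, 0, 0], [0.032, -0.026, 0.003], 1]
  ]
}}

```text
time: 0.93
ee_pos: [0.4977, 0.2592, 0.4345]
ee_rot: [0.987, -0.163, -0.0, 0.0]
force: [1.0, 1.0, 0.1]
opening: 0.0855
gripper_force: 0.0
```

```bash
python3 - <<'E'
from h import *
c=cap('wrist');s=manip.sense();print(s['time'],s['ee_pos'],s['ee_rot'],np.round(c['cam_to_world'],3).tolist(),np.round(c['camera_matrix'],1).tolist())
cv2.imwrite('pics/w1.png',c['image'])
for P in ((.497,.262,.228),(.4975,.258,.137)): print(proj(c,P))
E
```

```text
0.9833 [0.50200086 0.25515792 0.43452123] [ 9.86300690e-01 -1.64948001e-01  8.18080016e-04  1.56114849e-03] [[-0.321, -0.895, -0.311, 0.578], [-0.947, 0.304, 0.104, 0.232], [0.001, 0.328, -0.945, 0.404], [0.0, 0.0, 0.0, 1.0]] [[378.0, 0.0, 321.8], [0.0, 378.0, 246.6], [0.0, 0.0, 1.0]]
[316.13495966 293.3498858 ]
[322.64124849 236.47904452]
```

View pics/w1.png

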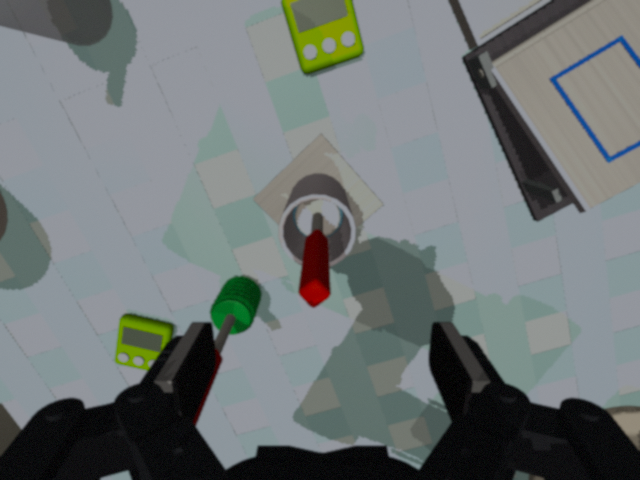

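The wrist view shows the handle's top face near (315,293) and the rim round (318,228). The green look-alike is left at (235,300). The handle lines up well with the prediction, and I still need its yaw.

```bash
python3 - <<'E'
from meas import *
W=load('wrist')
x0,y0=290,225
up=cv2.resize(W['image'][y0:y0+90,x0:x0+60],None,fx=6,fy=6,interpolation=cv2.INTER_CUBIC)
hsv=cv2.cvtColor(up,cv2.COLOR_BGR2HSV);red=((hsv[...,0]<8)|(hsv[...,0]>172))&(hsv[...,1]>130)
print(np.percentile(hsv[...,2][red],[5,25,50,75,90,98]))
m=(red&(hsv[...,2]>150)).astype(np.uint8)
h=cv2.convexHull(np.argwhere(m)[:,::-1].astype(np.int32))
for e in range(2,30):
    a=cv2.approxPolyDP(h,e,True)
    if len(a)<=4:break
q=a[:,0]/6+[x0-.42,y0-.42];P=np.array([onz(W,p,.228) for p in q]);print(q.round(1).tolist(),P.round(4).tolist())
d=np.roll(P,-1,0)-P;print('len',np.linalg.norm(d,axis=1),'yaw',np.degrees(np.arctan2(d[:,1],d[:,0]))%90,'cen',P.mean(0))
cv2.imwrite('pics/w2.png',cv2.hconcat([up,cv2.cvtColor(m*255,cv2.COLOR_GRAY2BGR)]))
ct=q.mean(0);print(tri([(W,ct),(T,(178.4,252.9)),(S,(406.3,127))]))
E
```

```text
[ 58.  65.  73. 117. 146. 151.]
[[324.7, 296.1], [314.2, 300.9], [309.2, 289.1], [315.2, 284.9]] [[0.4941, 0.2583, 0.228], [0.4932, 0.2643, 0.228], [0.5004, 0.2645, 0.228], [0.5016, 0.2609, 0.228]]
len [0.0060897  0.00719524 0.00386673 0.00796086] yaw [ 8.31451649  1.70627208 18.43288661 18.84620004] cen [0.49734568 0.26201784 0.228     ]
(array([0.49665655, 0.26224782, 0.22652782]), [np.float64(4.0706104727588173e-05), np.float64(0.00039536031017529786), np.float64(0.0003611554995058703)])
```

View pics/w2.png

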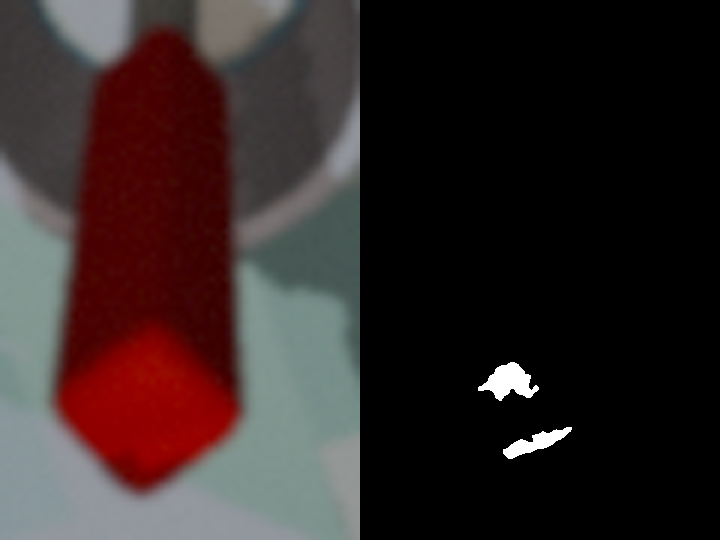

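The top face is a clear diamond. Its corners in the crop are left (57,405), bottom (142,492), right (240,410) and top (155,325).

```bash
python3 - <<'E'
from meas import *
W=load('wrist')
q=np.array([(57,405),(142,492),(240,410),(155,325)])/6+[289.6,224.6]
P=np.array([onz(W,p,.228) for p in q]);d=np.roll(P,-1,0)-P
print('len',np.linalg.norm(d,axis=1),'yaw',np.degrees(np.arctan2(d[:,1],d[:,0]))%90,'cen',P.mean(0))
s=manip.sense();from scipy.spatial.transform import Rotation as R
Ro=R.from_quat(s['ee_rot']).as_matrix();print(Ro.round(3),s['ee_pos'],'finger yaw',np.degrees(np.arctan2(Ro[1,1],Ro[0,1]))%180)
E
```

```text
len [0.01101508 0.01152947 0.01073254 0.01124305] yaw [22.10705258 24.19939515 23.59958902 22.79380724] cen [0.49764771 0.26274765 0.228     ]
[[ 0.946 -0.325  0.001]
 [-0.325 -0.946 -0.003]
 [ 0.002  0.003 -1.   ]] [0.50200086 0.25515792 0.43452123] finger yaw 71.0113713341241
```

>>> {"method": "servo_tool", "body": {
  "moves": [
    [[0, 0, -6.8], [0, 0, 0], 1],
    [[0, 0, -6.8], [0, 0, 0], 1],
    [[0, 0, -6.8], [0, 0, 0], 1],
    [[0, 0, -6.8], [0, 0, 0], 1],
    [[0, 0, -6.8], [0, 0, 0], 1],
    [[0, 0, -6.8], [0, 0, 0], 1],
    [[0, 0, -6.8], [0, 0, 0], 1],
    [[0, 0, 0], [0, 0, 0], 1],
    [[0, 0, 0], [0, 0, 0], 1]
  ]
}}

```text
time: 1.73
ee_pos: [0.4965, 0.2609, 0.4343]
ee_rot: [0.838, -0.546, -0.0, 0.0]
force: [-0.1, -1.0, -0.1]
opening: 0.0851
gripper_force: 0.0
```

```bash
cat > st.py <<'E'
from h import *
from scipy.spatial.transform import Rotation as R
s=manip.sense();Ro=R.from_quat(s['ee_rot']).as_matrix()
print('t',s['time'].__round__(2),'tcp',s['ee_pos'].round(4),'z',Ro[:,2].round(4),'yaw',round(np.degrees(np.arctan2(Ro[1,1],Ro[0,1]))%180,2),'q6',s['joint_pos'].round(2),'F',np.round(s['force'],2),'M',np.round(s['wrist_torque'],2),s['opening'],s['gripper_force'])
E
python3 st.py
```

```text
t 1.73 tcp [0.4965 0.2609 0.4343] z [-7.e-04 -4.e-04 -1.e+00] yaw 23.88 q6 [ 0.76  0.27  0.2  -0.   -1.5  -0.35] F [-0.09 -0.99 -0.12] M [-0.05  0.02  0.02] 0.08509788335031133 0.0
```

>>> {"method": "servo_tool", "body": {
  "moves": [
    [[0, 0, 0], [0.001, 0, -0.029], 0.8],
    [[0, 0, 0], [0, 0, -0.029], 0.6],
    [[0, 0, 0], [0, 0, -0.028], 0.5],
    [[0, 0, 0], [0, 0, 0], 0.4],
    [[0, 0, 0], [0, 0, 0], 0],
    [[0, 0, 0], [0, 0, 0], 0],
    [[0, 0, 0], [0, 0, 0], 0],
    [[0, 0, 0], [0, 0, 0], 0],
    [[0, 0, 0], [0, 0, 0], 0]
  ],
  "newtons": 30
}}

```text
time: 2.48
ee_pos: [0.4979, 0.2611, 0.3504]
ee_rot: [0.837, -0.547, 0.001, -0.001]
force: [1.0, 1.2, 3.0]
opening: 0.0133
gripper_force: 33.5
```

>>> {"method": "servo_tool", "body": {
  "moves": [
    [[0, 0, 0], [0, 0, 0.017], 0],
    [[0, 0, 0], [0, 0, 0.017], 0],
    [[0, 0, 0], [0, 0, 0.017], 0],
    [[0, 0, 0], [0, 0, 0], 0],
    [[0, 0, 0], [0, 0, 0], 0],
    [[0, 0, 0], [0, 0, 0], 0]
  ]
}}

```text
time: 2.98
ee_pos: [0.4973, 0.2609, 0.3993]
ee_rot: [0.837, -0.547, -0.0, 0.0]
force: [0.3, -0.1, -0.7]
opening: 0.0136
gripper_force: 33.0
```

```bash
python3 st.py; python3 - <<'E'
from meas import *
T=cap('top');S=cap('scene')
a=mask(S,'red',(380,80,425,165));c,u,lo,hi=ends(a);print(cen(a),c+u*lo,c+u*hi)
b=mask(T,'red',(150,235,215,275));c,u,lo,hi=ends(b);print(cen(b),c+u*lo,c+u*hi)
E
```

```text
t 2.98 tcp [0.4973 0.2609 0.3993] z [-7.e-04  2.e-04 -1.e+00] yaw 23.68 q6 [ 0.76  0.28  0.13 -0.   -1.42 -0.35] F [ 0.25 -0.1  -0.72] M [-0.02  0.08  0.01] 0.013644171515102598 33.03668439388275
(array([405.26153846, 125.56923077]), 195) [406.74320085 106.74367415] [403.79979898 144.14165289]
(array([183.55, 251.35]), 20) [180.01939411 249.95105391] [187.43938178 252.8911053 ]
```

>>> {"method": "servo_tool", "body": {
  "moves": [
    [[0, 0, 0], [0, 0, -0.017], 0],
    [[0, 0, 0], [0, 0, -0.017], 0],
    [[0, 0, 0], [0, 0, -0.016], 0],
    [[0, 0, 0], [0, 0, 0], 0],
    [[0, 0, 0], [0, 0, 0], 0],
    [[0, 0, 0], [0, 0, 0.017], 0],
    [[0, 0, 0], [0, 0, 0.017], 0],
    [[0, 0, 0], [0, 0, 0.016], 0],
    [[0, 0, 0], [0, 0, 0], 0],
    [[0, 0, 0], [0, 0, 0], 0]
  ]
}}

```text
time: 3.92
ee_pos: [0.4975, 0.261, 0.4001]
ee_rot: [0.837, -0.547, -0.0, -0.001]
force: [0.2, 0.3, -1.4]
opening: 0.0136
gripper_force: 33.0
```

>>> {"method": "servo_tool", "body": {
  "moves": [
    [[0, 0, 0], [0, 0, -0.017], 0],
    [[0, 0, 0], [0, 0, -0.017], 0],
    [[0, 0, 0], [0, 0, -0.016], 0],
    [[0, 0, 0], [0, 0, 0], 0],
    [[0, 0, 0], [0, 0, 0], 0],
    [[0, 0, 0], [0, 0, 0], 0.6],
    [[0, 0, 0], [0, 0, 0], 0.6],
    [[0, 0, 0], [0, 0, 0], 0.6],
    [[0, 0, 0], [0, 0, 0], 0.6],
    [[0, 0, 0], [0, 0, 0], 0.6]
  ]
}}

```text
time: 4.75
ee_pos: [0.4975, 0.2609, 0.3499]
ee_rot: [0.837, -0.547, 0.0, -0.0]
force: [-0.9, -0.0, 0.1]
opening: 0.051
gripper_force: 0.0
```

```bash
python3 st.py; python3 - <<'E'
from meas import *
S=cap('scene')
a=mask(S,'red',(380,80,425,168));c,u,lo,hi=ends(a);print(cen(a),c+u*lo,c+u*hi)
E
```

```text
t 4.75 tcp [0.4975 0.2609 0.3499] z [ 3.e-04  4.e-04 -1.e+00] yaw 23.68 q6 [ 0.76  0.3   0.03 -0.   -1.3  -0.35] F [-0.89 -0.03  0.06] M [-0.07  0.06  0.  ] 0.05096863383910746 0.0
(array([404.24019608, 143.68137255]), 204) [406.54371612 125.94075409] [401.86391907 161.98233065]
```

The brush is back on the floor and released: its handle end is at row 162.0, against 162.1 at the start. Next I raise the arm and travel toward the sampler, with one look at the chute on the way.

>>> {"method": "servo_tool", "body": {
  "moves": [
    [[0, 0, 0], [0, 0, 0.03], 0.8],
    [[0, 0, 0], [0, 0, 0.04], 1],
    [[0, 0, 0], [0, 0, 0.04], 1],
    [[0, 0, -7], [-0.002, -0.034, 0], 1],
    [[0, 0, -7], [-0.002, -0.034, 0], 1],
    [[0, 0, -7], [-0.002, -0.034, 0], 1],
    [[0, 0, -7], [-0.002, -0.034, 0], 1],
    [[0, 0, -7], [-0.002, -0.034, 0], 1],
    [[0, 0, -7], [-0.002, -0.034, 0], 1],
    [[0, 0, -7], [-0.002, -0.034, 0], 1]
  ]
}}

```text
time: 5.63
ee_pos: [0.4829, 0.0213, 0.46]
ee_rot: [-0.533, 0.846, -0.0, 0.0]
force: [0.3, -1.1, 0.2]
opening: 0.0857
gripper_force: 0.0
```

>>> {"method": "servo_tool", "body": {
  "moves": [
    [[0, 0, 0], [0, 0, 0], 1],
    [[0, 0, 0], [0, 0, 0], 1],
    [[0, 0, 0], [0, 0, 0], 1]
  ]
}}

```text
time: 5.88
ee_pos: [0.4835, 0.0229, 0.4597]
ee_rot: [-0.535, 0.845, 0.0, 0.0]
force: [-0.4, -0.7, 0.9]
opening: 0.0858
gripper_force: 0.0
```

```bash
python3 st.py; python3 - <<'E'
from meas import *
S,T=load('scene'),load('top')
W=cap('wrist'); cv2.imwrite('pics/w3.png',W['image'])
C0=np.array([[.4677,.0149,.0818],[.5433,.0328,.0462],[.556,-.0274,.0466],[.481,-.044,.0818]])
pw=np.array([proj(W,p) for p in C0]);print(pw.round(1).tolist())
x0,y0=(pw.min(0)-25).astype(int);x1,y1=(pw.max(0)+25).astype(int)
m=mask(W,'blue',(max(x0,0),max(y0,0),x1,y1));q=quad(m);print(q.round(1).tolist(),m.sum())
E
```

```text
t 5.88 tcp [0.4835 0.0229 0.4597] z [ 1.e-04  4.e-04 -1.e+00] yaw 154.7 q6 [ 0.37  0.11  0.07 -0.   -1.53 -0.81] F [-0.36 -0.67  0.93] M [ 0.06  0.04 -0.02] 0.08584871836431851 0.0
[[333.9, 196.4], [275.1, 234.9], [236.5, 188.9], [292.5, 143.4]]
[[293.0, 142.3], [335.7, 197.6], [275.9, 235.6], [236.1, 189.3]] 875
```

View pics/w3.png

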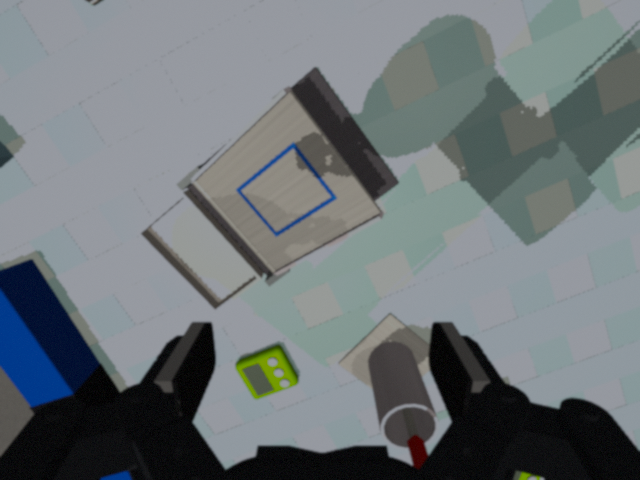

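The wrist view shows the whole frame clearly, with corners near (293,142), (336,198), (276,236) and (236,189). These lie within 2 px of where the first triangulation puts them. Now one corner-based fit for the slope, over the three views.

```bash
cat > fr.py <<'E'
from meas import *
from scipy.optimize import least_squares
from scipy.spatial.transform import Rotation as R
import pickle as _p
def chute(p):
    c=p[:3];yaw,sl=p[3],p[4]
    x=np.array([np.cos(sl)*np.cos(yaw),np.cos(sl)*np.sin(yaw),np.sin(sl)]);y=np.array([-np.sin(yaw),np.cos(yaw),0]);return c,x,y,np.cross(x,y)
def fit(obs,p0,use_m=True):
    def res(p):
        c,x,y,z=chute(p);r=[]
        for k,(V,q) in enumerate(obs):
            a,b=.044-p[5+k],.032-p[5+k]
            P=np.array([proj(V,c+i*a*x+j*b*y) for i,j in((1,-1),(-1,-1),(-1,1),(1,1))])
            for u in P: r+=list(u-q[np.argmin(np.linalg.norm(q-u,axis=1))])
        return np.r_[np.array(r),(p[5:]-.0005)/.001]
    s=least_squares(res,np.r_[p0,[.0005]*len(obs)],x_scale=np.r_[.01,.01,.01,.1,.1,[.001]*len(obs)]);return s.x,res(s.x)
E
python3 - <<'E'
from fr import *
S,T,W=load('scene'),load('top'),load('wrist')
import glob
qs=np.array([[310.1,210.1],[336.5,236.5],[317.6,250.1],[292.0,222.8]]);qt=np.array([[333.4,232.1],[341.4,265.9],[313.3,271.5],[306.4,237.6]])
qw=np.array([[293.0,142.3],[335.7,197.6],[275.9,235.6],[236.1,189.3]])
p0=[.512,-.006,.064,np.radians(193),np.radians(24.6)]
for n,o in(('all',[(S,qs),(T,qt),(W,qw)]),('ST',[(S,qs),(T,qt)]),('W',[(W,qw)]),('SW',[(S,qs),(W,qw)])):
    p,r=fit(o,p0);c,x,y,z=chute(p);print(n,p[:3].round(4),'yaw',np.degrees(p[3])%360,'slope',np.degrees(p[4]),'m',p[5:].round(4),'rms',np.sqrt((r**2).mean()).round(2),'c-height check .03+',(.03+.075*np.sin(p[4])).round(4))
print(load('scene')['cam_to_world'][0,3])
E
```

```text
all [ 0.5117 -0.0054  0.0638] yaw 192.72790202935627 slope 24.94631514303917 m [0.001  0.0011 0.0006] rms 0.29 c-height check .03+ 0.0616
ST [ 0.5119 -0.0059  0.0641] yaw 192.6951650781102 slope 24.640692638618763 m [0.001  0.0012] rms 0.32 c-height check .03+ 0.0613
W [ 0.512  -0.0051  0.062 ] yaw 192.72972532229915 slope 24.899767228565945 m [0.0005] rms 0.1 c-height check .03+ 0.0616
SW [ 0.5116 -0.0053  0.0637] yaw 192.742725209931 slope 24.78311816143769 m [0.001  0.0007] rms 0.27 c-height check .03+ 0.0614
1.239825780961718
```

>>> {"method": "servo_tool", "body": {
  "moves": [
    [[0, 0, -7], [-0.0016, -0.0336, -0.01], 1],
    [[0, 0, -7], [-0.0016, -0.0336, -0.01], 1],
    [[0, 0, -7], [-0.0016, -0.0336, -0.01], 1],
    [[0, 0, -7], [-0.0016, -0.0336, -0.01], 1],
    [[0, 0, -7], [-0.0016, -0.0336, -0.01], 1],
    [[0, 0, -7], [-0.0016, -0.0336, -0.01], 0.8],
    [[0, 0, -7], [-0.0016, -0.0336, -0.01], 0.8],
    [[0, 0, -7], [-0.0016, -0.0336, -0.01], 0.8],
    [[0, 0, -6.6], [-0.0016, -0.0336, -0.01], 0.8],
    [[0, 0, 0], [0, 0, 0], 0.8]
  ]
}}

```text
time: 6.77
ee_pos: [0.469, -0.2825, 0.3666]
ee_rot: [-0.014, 1.0, 0.0, -0.002]
force: [0.1, 0.6, -0.1]
opening: 0.0683
gripper_force: 0.0
```

>>> {"method": "servo_tool", "body": {
  "moves": [
    [[0, 0, 0], [0, 0, 0], 0.8],
    [[0, 0, 0], [0, 0, 0], 0.8]
  ]
}}

```text
time: 6.93
ee_pos: [0.4698, -0.2788, 0.3695]
ee_rot: [-0.019, 1.0, 0.0, -0.0]
force: [-0.6, 0.5, 0.2]
opening: 0.0682
gripper_force: 0.0
```

```bash
python3 st.py; python3 - <<'E'
from meas import *
W=cap('wrist');cv2.imwrite('pics/w4.png',W['image'])
S0=cap('scene');T0=cap('top')
p=proj(W,(.469,-.279,.046));print(p)
x,y=p.astype(int)
b=mask(W,'blue',(x-70,y-70,x+70,min(y+70,479)));print(cen(b))
u=mask(W,'yel',(0,0,640,480));print(cen(u),proj(W,(.557,-.2758,.046)))
ts=mask(S0,'blue',(180,255,210,295));print(cen(ts),tri([(S0,cen(ts)[0]),(W,cen(b)[0])]))
r=cv2.findContours(b,cv2.RETR_EXTERNAL,cv2.CHAIN_APPROX_NONE)[0][0];q=cv2.approxPolyDP(cv2.convexHull(r),3,True)[:,0];print(q.tolist(),[onz(W,a,.064).round(4).tolist() for a in q])
cv2.imwrite('pics/w4c.png',cv2.resize(W['image'][max(y-70,0):y+70,x-90:x+90],None,fx=4,fy=4,interpolation=cv2.INTER_CUBIC)); print(max(y-70,0),x-90)
E
```

```text
t 6.93 tcp [ 0.4698 -0.2788  0.3695] z [-3.e-04  2.e-04 -1.e+00] yaw 92.2 q6 [-0.25  0.26  0.03 -0.   -1.34 -1.28] F [-0.62  0.46  0.23] M [ 0.08 -0.02 -0.02] 0.06818463320815209 0.0
[322.16705965 225.87510487]
(array([323.40337909, 226.9123548 ]), 947)
(array([ 44.20475352, 231.69278169]), 11360) [321.94838025 322.24655861]
(array([195.45320197, 275.02463054]), 203) (array([ 0.46948849, -0.27847984,  0.04676194]), [np.float64(0.0005082139313435911), np.float64(0.0005082139313435694)])
[[328, 200], [332, 210], [332, 251], [317, 253], [316, 201]] [[0.4439, -0.2757, 0.064], [0.4513, -0.2724, 0.064], [0.4837, -0.2709, 0.064], [0.4858, -0.2824, 0.064], [0.445, -0.2845, 0.064]]
155 232
```

View pics/w4c.png

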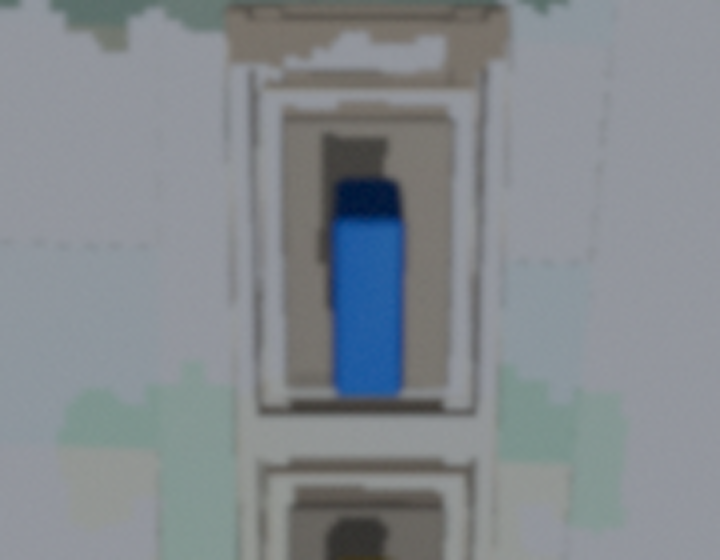

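The crop shows the blue tab's top face at about (324,231), 17 × 45 px, in line with the jaws; the yellow one starts below it. Descending to pinch the tab.

>>> {"method": "servo_tool", "body": {
  "moves": [
    [[0, 0, 0], [-0.001, 0.001, -0.04], 0.7],
    [[0, 0, 0], [0, 0, -0.04], 0.6],
    [[0, 0, 0], [0, 0, -0.04], 0.6],
    [[0, 0, 0], [0, 0, -0.03], 0.6],
    [[0, 0, 0], [0, 0, -0.0145], 0.6],
    [[0, 0, 0], [0, 0, 0], 0.5],
    [[0, 0, 0], [0, 0, 0], 0],
    [[0, 0, 0], [0, 0, 0], 0],
    [[0, 0, 0], [0, 0, 0], 0],
    [[0, 0, 0], [0, 0, 0], 0]
  ],
  "newtons": 40
}}

```text
time: 7.92
ee_pos: [0.469, -0.2785, 0.2071]
ee_rot: [-0.018, 1.0, -0.001, 0.002]
force: [1.0, 0.6, 2.5]
opening: 0.0131
gripper_force: 41.9
```

>>> {"method": "servo_tool", "body": {
  "moves": [
    [[0, 0, 0], [0, 0, 0], 0],
    [[0, 0, 0], [0, 0, 0], 0],
    [[0, 0, 0], [0, 0, 0], 0]
  ]
}}

```text
time: 8.17
ee_pos: [0.4688, -0.2787, 0.2062]
ee_rot: [-0.018, 1.0, -0.0, 0.001]
force: [2.1, 0.6, 2.8]
opening: 0.0133
gripper_force: 42.3
```

```bash
python3 st.py
```

```text
t 8.17 tcp [ 0.4688 -0.2787  0.2062] z [ 2.6e-03 -9.0e-04 -1.0e+00] yaw 92.09 q6 [-0.25  0.39 -0.24  0.   -0.94 -1.29] F [2.11 0.58 2.84] M [ 0.15 -0.63  0.06] 0.013290981855940551 42.26159691810608
```

>>> {"method": "servo_tool", "body": {
  "moves": [
    [[0, 0, 0], [0, 0, 0.02], 0],
    [[0, 0, 0], [0, 0, 0.02], 0],
    [[0, 0, 0], [0, 0, 0.035], 0],
    [[0, 0, 0], [0, 0, 0.035], 0],
    [[0, 0, 0], [0, 0, 0.034], 0],
    [[0, 0, 0], [0, 0, 0], 0],
    [[0, 0, 0], [0, 0, 0], 0]
  ]
}}

```text
time: 8.75
ee_pos: [0.4682, -0.2786, 0.351]
ee_rot: [-0.018, 1.0, -0.0, 0.002]
force: [-0.9, -1.1, -1.8]
opening: 0.0137
gripper_force: 41.8
```

```bash
python3 st.py; python3 - <<'E'
from meas import *
S,T,W=cap('scene'),cap('top'),cap('wrist')
s=manip.sense();e=s['ee_pos'];tab=e+[0,0,-.192+.031]
print('expect',[proj(V,tab).round(1) for V in(S,W)])
x,y=proj(S,tab).astype(int);a=mask(S,'blue',(x-25,y-30,x+25,y+30));print(cen(a))
us=mask(S,'yel',(200,285,235,320));print(cen(us))
x,y=proj(W,tab).astype(int);cv2.imwrite('pics/w5.png',cv2.hconcat([cv2.resize(S['image'][190:330,120:280],(640,560)),cv2.resize(W['image'][y-90:y+90,x-20:x+20],(124,560))]))
E
```

```text
t 8.75 tcp [ 0.4682 -0.2786  0.351 ] z [ 3.6e-03 -8.0e-04 -1.0e+00] yaw 92.06 q6 [-0.25  0.27 -0.01 -0.   -1.29 -1.29] F [-0.87 -1.06 -1.8 ] M [ 0.03  0.03 -0.02] 0.013680247647255318 41.79570972919464
expect [array([183.7, 223.1]), array([322.4, 340.2])]
(array([184.58563536, 223.28176796]), 181)
(array([216.29059829, 300.44017094]), 234)
```

View pics/w5.png

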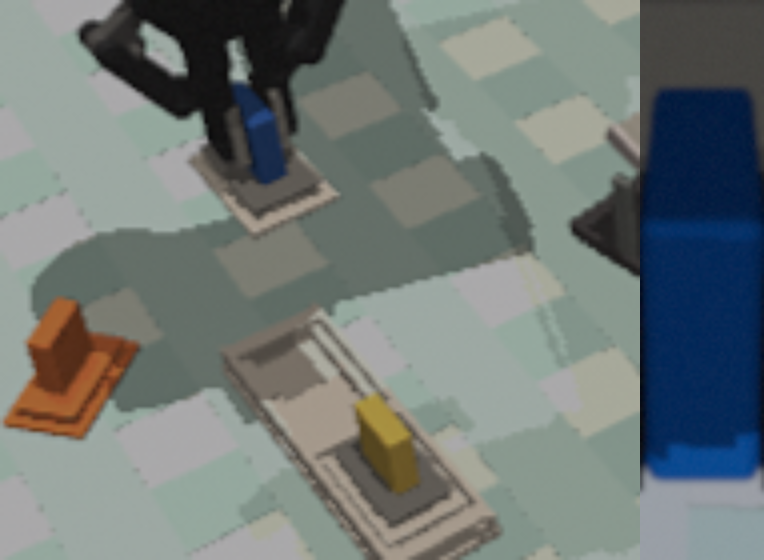

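The crop shows the fresh sampler held level in the jaws, and the used one undisturbed (yellow centroid 216.3,300.4, unchanged). Now to the chute.

>>> {"method": "servo_tool", "body": {
  "moves": [
    [[0, 0, 5.3], [0.015, 0.033, 0], 0],
    [[0, 0, 5.3], [0.015, 0.033, 0], 0],
    [[-1.37, 6.07, 0], [0.015, 0.033, 0], 0],
    [[-1.37, 6.07, 0], [0.015, 0.033, 0], 0],
    [[-1.37, 6.07, 0], [0.015, 0.033, 0], 0],
    [[-1.37, 6.07, 0], [0.015, 0.033, 0], 0],
    [[0, 0, 0], [0.015, 0.033, 0], 0],
    [[0, 0, 0], [0.015, 0.033, 0], 0],
    [[0, 0, 0], [0.018, 0.031, 0], 0],
    [[0, 0, 0], [0, 0, 0], 0]
  ]
}}

```text
time: 9.73
ee_pos: [0.608, 0.0218, 0.3457]
ee_rot: [-0.11, 0.97, -0.024, -0.216]
force: [-1.7, -1.2, -0.6]
opening: 0.0133
gripper_force: 41.8
```

>>> {"method": "servo_tool", "body": {
  "moves": [
    [[0, 0, 0], [0, 0, -0.025], 0],
    [[0, 0, 0], [0, 0, -0.025], 0],
    [[0, 0, 0], [0, 0, 0], 0],
    [[0, 0, 0], [0, 0, 0], 0]
  ]
}}

```text
time: 10.07
ee_pos: [0.6057, 0.0163, 0.2971]
ee_rot: [-0.108, 0.97, -0.024, -0.217]
force: [0.4, -0.2, 0.8]
opening: 0.0135
gripper_force: 41.8
```

```bash
python3 st.py; cat > rel.py <<'E'
from fr import *
p=np.r_[.5117,-.0054,.0633,np.radians(192.73),np.radians(24.85)];c,x,y,z=chute(p);M=np.c_[x,y,z]
s=manip.sense();Q=R.from_quat(s['ee_rot']).as_matrix();e=s['ee_pos']
face=e+Q@[0,0,.192]
print('face in chute mm',(M.T@(face-c)*1e3).round(2),'force chute',(M.T@s['force']).round(2))
# target tool: z=-n, y along +-y ; 
ty=y*np.sign(Q[:,1]@y);tz=-z;Rt=np.c_[np.cross(ty,tz),ty,tz]
print('turn deg',np.degrees(R.from_matrix(Rt@Q.T).as_rotvec()).round(2),'standoff40 shift',(c+z*.232-e).round(4),'n',z.round(4),'x',x.round(4),'y',y.round(4))
E
python3 rel.py
```

```text
t 10.07 tcp [0.6057 0.0163 0.2971] z [-0.4158 -0.0943 -0.9046] yaw 102.68 q6 [ 0.28  0.58  0.29 -0.02 -1.72 -1.63] F [ 0.41 -0.24  0.78] M [ 0.26 -1.32  0.04] 0.013494877699159696 41.833637952804565
face in chute mm [12.03 -0.41 60.73] force chute [0.02 0.33 0.85]
turn deg [ 0.13 -0.36  0.05] standoff40 shift [ 0.0011 -0.0002 -0.0233] n [0.4099 0.0926 0.9074] x [-0.8851 -0.2     0.4202] y [ 0.2204 -0.9754  0.    ]
```

>>> {"method": "servo_tool", "body": {
  "moves": [
    [[0.13, -0.36, 0.05], [-0.003, -0.0008, -0.015], 0],
    [[0, 0, 0], [-0.003, -0.0008, -0.015], 0],
    [[0, 0, 0], [-0.003, -0.0008, -0.016], 0],
    [[0, 0, 0], [0, 0, 0], 0],
    [[0, 0, 0], [0, 0, 0], 0],
    [[0, 0, 0], [0, 0, 0], 0],
    [[0, 0, 0], [0, 0, 0], 0]
  ]
}}

```text
time: 10.65
ee_pos: [0.5978, 0.014, 0.2549]
ee_rot: [-0.108, 0.971, -0.023, -0.21]
force: [0.4, -0.4, -0.3]
opening: 0.0128
gripper_force: 41.8
```

```bash
python3 st.py; python3 rel.py; python3 - <<'E'
from fr import *
S,T,W=cap('scene'),cap('top'),cap('wrist')
p=np.r_[.5117,-.0054,.0633,np.radians(192.73),np.radians(24.85)];c,x,y,z=chute(p)
for V,n in((S,'S'),(W,'W'),(T,'T')):
    print(n,[proj(V,c+i*.042*x+j*.030*y).round(0).tolist() for i,j in((1,-1),(-1,-1),(-1,1),(1,1))])
pc=proj(S,c+.02*z).astype(int);a=S['image'][pc[1]-50:pc[1]+50,pc[0]-55:pc[0]+55]
pw=proj(W,c).astype(int);b=W['image'][max(pw[1]-110,0):pw[1]+90,max(pw[0]-120,0):pw[0]+120]
print(pc,pw,b.shape)
cv2.imwrite('pics/w6.png',cv2.hconcat([cv2.resize(a,(440,400),interpolation=cv2.INTER_CUBIC),cv2.resize(b,(360,400))]))
E
```

```text
t 10.65 tcp [0.5978 0.014  0.2549] z [-0.4022 -0.0909 -0.911 ] yaw 102.74 q6 [ 0.28  0.58  0.19 -0.02 -1.6  -1.62] F [ 0.41 -0.43 -0.3 ] M [ 0.25 -1.27  0.01] 0.012844169471231782 41.81840658187866
face in chute mm [-1.2  -0.   18.93] force chute [-0.4   0.51 -0.14]
turn deg [-0.11  0.48 -0.01] standoff40 shift [0.009  0.002  0.0189] n [0.4099 0.0926 0.9074] x [-0.8851 -0.2     0.4202] y [ 0.2204 -0.9754  0.    ]
S [[311.0, 210.0], [336.0, 237.0], [318.0, 250.0], [292.0, 223.0]]
W [[385.0, 206.0], [376.0, 353.0], [269.0, 353.0], [260.0, 206.0]]
T [[313.0, 272.0], [306.0, 238.0], [333.0, 232.0], [341.0, 266.0]]
[317 225] [322 284] (200, 240, 3)
```

View pics/w6.png

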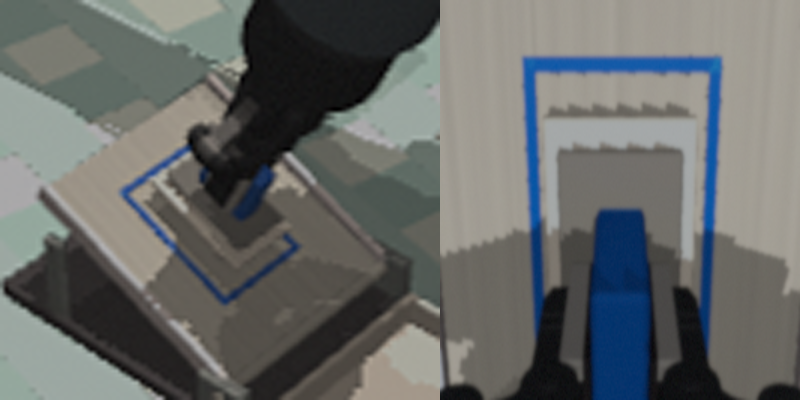

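The view shows the pad parallel to the blue frame and centred across it (pad 547–697 and frame 530–715 in the crop, both centred on column 622). I'll check the up-slope position numerically, let the arm settle, then approach.

>>> {"method": "servo_tool", "body": {
  "moves": [
    [[0, 0.3, 0], [0, 0, 0], 0],
    [[0, 0, 0], [0, 0, 0], 0],
    [[0, 0, 0], [0, 0, 0], 0]
  ]
}}

```text
time: 11.05
ee_pos: [0.5972, 0.0141, 0.2532]
ee_rot: [-0.108, 0.971, -0.023, -0.214]
force: [-0.1, -0.1, -1.5]
opening: 0.0134
gripper_force: 41.8
```

```bash
python3 rel.py; python3 - <<'E'
from fr import *
W=load('wrist')
p=np.r_[.5117,-.0054,.0633,np.radians(192.73),np.radians(24.85)];c,x,y,z=chute(p)
for h in (.0189,.0229): print(proj(W,c+(-.0012+.035)*x+h*z), proj(W,c+(-.0012-.035)*x+h*z))
g=W['image'][195:262,312:330].mean(axis=(1,2)).round(0);print(dict(zip(range(195,262),g)))
E
```

```text
face in chute mm [ 0.12 -0.48 17.19] force chute [-0.56  0.04 -1.44]
turn deg [-0.1   0.02 -0.  ] standoff40 shift [0.0096 0.002  0.0206] n [0.4099 0.0926 0.9074] x [-0.8851 -0.2     0.4202] y [ 0.2204 -0.9754  0.    ]
[322.54997306 233.8558074 ] [322.49148959 365.94344724]
[322.56734644 236.64951522] [322.50551323 371.04620971]
{195: np.float64(154.0), 196: np.float64(154.0), 197: np.float64(154.0), 198: np.float64(154.0), 199: np.float64(154.0), 200: np.float64(153.0), 201: np.float64(146.0), 202: np.float64(127.0), 203: np.float64(104.0), 204: np.float64(94.0), 205: np.float64(92.0), 206: np.float64(93.0), 207: np.float64(93.0), 208: np.float64(97.0), 209: np.float64(113.0), 210: np.float64(132.0), 211: np.float64(146.0), 212: np.float64(153.0), 213: np.float64(154.0), 214: np.float64(155.0), 215: np.float64(155.0), 216: np.float64(155.0), 217: np.float64(155.0), 218: np.float64(155.0), 219: np.float64(155.0), 220: np.float64(155.0), 221: np.float64(155.0), 222: np.float64(155.0), 223: np.float64(155.0), 224: np.float64(154.0), 225: np.float64(150.0), 226: np.float64(141.0), 227: np.float64(127.0), 228: np.float64(115.0), 229: np.float64(106.0), 230: np.float64(101.0), 231: np.float64(103.0), 232: np.float64(122.0), 233: np.float64(148.0), 234: np.float64(162.0), 235: np.float64(166.0), 236: np.float64(167.0), 237: np.float64(167.0), 238: np.float64(167.0), 239: np.float64(167.0), 240: np.float64(167.0), 241: np.float64(167.0), 242: np.float64(167.0), 243: np.float64(167.0), 244: np.float64(165.0), 245: np.float64(160.0), 246: np.float64(150.0), 247: np.float64(133.0), 248: np.float64(108.0), 249: np.float64(92.0), 250: np.float64(97.0), 251: np.float64(106.0), 252: np.float64(110.0), 253: np.float64(111.0), 254: np.float64(111.0), 255: np.float64(111.0), 256: np.float64(110.0), 257: np.float64(111.0), 258: np.float64(111.0), 259: np.float64(111.0), 260: np.float64(111.0), 261: np.float64(111.0)}
```

>>> {"method": "servo_tool", "body": {
  "moves": [
    [[0, 0, 0], [-0.0014, -0.0004, -0.0034], 0],
    [[0, 0, 0], [-0.0014, -0.0004, -0.0034], 0],
    [[0, 0, 0], [-0.0012, -0.0003, -0.0027], 0],
    [[0, 0, 0], [-0.0012, -0.0003, -0.0027], 0],
    [[0, 0, 0], [0, 0, 0], 0],
    [[0, 0, 0], [0, 0, 0], 0],
    [[0, 0, 0], [0, 0, 0], 0]
  ]
}}

```text
time: 11.63
ee_pos: [0.592, 0.0127, 0.2411]
ee_rot: [-0.108, 0.971, -0.023, -0.213]
force: [0.1, -0.1, -0.3]
opening: 0.0135
gripper_force: 41.8
```

```bash
python3 rel.py; python3 - <<'E'
from fr import *
F=[]
for i in range(5): manip.capture('wrist');F.append(manip.sense()['force']@[.4099,.0926,.9074])
print(np.round(F,2),np.mean(F))
E
```

```text
face in chute mm [-0.16 -0.23  3.91] force chute [-0.13  0.15 -0.22]
turn deg [-0.1   0.04 -0.  ] standoff40 shift [0.0148 0.0034 0.0327] n [0.4099 0.0926 0.9074] x [-0.8851 -0.2     0.4202] y [ 0.2204 -0.9754  0.    ]
[-0.93 -0.88  0.12 -0.82 -1.06] -0.716287925850648
```

>>> {"method": "servo_tool", "body": {
  "moves": [
    [[0, 0, 0], [-0.0004, -0.0001, -0.0009], 0],
    [[0, 0, 0], [-0.0004, -0.0001, -0.0009], 0],
    [[0, 0, 0], [-0.0004, -0.0001, -0.0009], 0],
    [[0, 0, 0], [-0.0004, -0.0001, -0.0009], 0],
    [[0, 0, 0], [0, 0, 0], 0],
    [[0, 0, 0], [0, 0, 0], 0]
  ]
}}

```text
time: 12.38
ee_pos: [0.5905, 0.0124, 0.2379]
ee_rot: [-0.109, 0.971, -0.023, -0.213]
force: [0.3, 2.4, 3.4]
opening: 0.0135
gripper_force: 42.4
```

```bash
cat > fc.py <<'E'
from fr import *
F=[];X=[];m=[]
for i in range(6): manip.capture('wrist');s=manip.sense();F.append(s['force']@[.4099,.0926,.9074]);X.append(s['ee_pos']);m.append(s['wrist_torque'])
print('Fn',np.round(F,2),np.mean(F).round(2),'tcp',np.mean(X,0).round(4),'M',np.mean(m,0).round(3))
E
python3 rel.py; python3 fc.py
```

```text
face in chute mm [-0.21 -0.26  0.37] force chute [ 0.66 -2.22  3.46]
turn deg [-0.11  0.07 -0.01] standoff40 shift [0.0163 0.0037 0.0359] n [0.4099 0.0926 0.9074] x [-0.8851 -0.2     0.4202] y [ 0.2204 -0.9754  0.    ]
Fn [3.46 4.75 3.45 4.54 4.44 4.43] 4.18 tcp [0.5904 0.0124 0.2377] M [ 0.585 -0.836 -0.183]
```

Contact reads about 4.9 N above the free baseline. I'll check the centre of pressure for flushness by trying a 0.6° tilt about the face.

```bash
cat > cop.py <<'E'
from fr import *
p=np.r_[.5117,-.0054,.0633,np.radians(192.73),np.radians(24.85)];c,x,y,z=chute(p);M=np.c_[x,y,z]
F=[];m=[]
for i in range(6): manip.capture('wrist');s=manip.sense();F.append(M.T@s['force']);m.append(M.T@s['wrist_torque'])
F=np.mean(F,0);m=np.mean(m,0)
F0=np.array([-.2,.2,-.7]);m0=M.T@np.array([.25,-1.28,.02])
f=F-F0;t=m-m0;r=-.192 # M = r z x f + d x f
tx=t[0]+r*f[1]; ty=t[1]-r*f[0]
print('f',f.round(2),'t',t.round(3),'cop x,y mm',(-ty/f[2]*1e3).round(1),(tx/f[2]*1e3).round(1))
E
python3 cop.py
```

```text
f [ 1.02 -1.8   5.4 ] t [-0.514 -0.344 -0.01 ] cop x,y mm 27.5 -31.2
```

>>> {"method": "servo_tool", "body": {
  "moves": [
    [[-0.13, 0.58, 0], [0.0018, 0.0004, -0.0008], 0],
    [[0, 0, 0], [0, 0, 0], 0],
    [[0, 0, 0], [0, 0, 0], 0]
  ]
}}

```text
time: 13.23
ee_pos: [0.5923, 0.0126, 0.2365]
ee_rot: [-0.108, 0.969, -0.024, -0.219]
force: [0.6, 0.8, 4.7]
opening: 0.0137
gripper_force: 42.6
```

```bash
python3 cop.py; python3 rel.py
```

```text
f [ 0.88 -0.99  5.6 ] t [-0.286 -0.213 -0.001] cop x,y mm 7.8 -17.2
face in chute mm [-0.23 -0.15 -0.05] force chute [-0.41 -0.77  5.9 ]
turn deg [ 0.03 -0.54 -0.  ] standoff40 shift [0.0146 0.0034 0.0372] n [0.4099 0.0926 0.9074] x [-0.8851 -0.2     0.4202] y [ 0.2204 -0.9754  0.    ]
```

>>> {"method": "servo_tool", "body": {
  "moves": [
    [[0.35, 0.08, -0.17], [0.0003, -0.0013, 0], 0],
    [[0, 0, 0], [0, 0, 0], 0],
    [[0, 0, 0], [0, 0, 0], 0],
    [[0, 0, 0], [0, 0, 0], 0]
  ]
}}

```text
time: 13.87
ee_pos: [0.5925, 0.0114, 0.2366]
ee_rot: [-0.108, 0.97, -0.02, -0.219]
force: [0.9, 0.6, 4.7]
opening: 0.0135
gripper_force: 42.6
```

```bash
python3 cop.py; python3 rel.py; python3 st.py; python3 - <<'E'
from fr import *
S,W=cap('scene'),cap('wrist')
a=mask(S,'red',(380,80,425,168));c,u,lo,hi=ends(a);print('brush',c+u*lo,c+u*hi)
g=W['image'][195:262,312:330].mean(axis=(1,2));print('rows dark',[(i+195,int(v)) for i,v in enumerate(g) if 1][::3])
cv2.imwrite('pics/w7.png',cv2.hconcat([cv2.resize(S['image'][175:275,262:372],(440,400),interpolation=cv2.INTER_CUBIC),cv2.resize(W['image'][150:400,202:442],(360,400))]))
E
```

```text
f [ 0.39 -0.75  5.5 ] t [-0.129 -0.019 -0.02 ] cop x,y mm -10.1 3.0
face in chute mm [-0.24 -0.18 -0.04] force chute [ 0.52 -1.05  4.07]
turn deg [-0.32 -0.62  0.16] standoff40 shift [0.0143 0.0047 0.0372] n [0.4099 0.0926 0.9074] x [-0.8851 -0.2     0.4202] y [ 0.2204 -0.9754  0.    ]
t 14.17 tcp [0.5925 0.0114 0.2366] z [-0.42   -0.0863 -0.9034] yaw 102.56 q6 [ 0.27  0.6   0.16 -0.03 -1.58 -1.62] F [0.98 1.3  3.91] M [ 0.29 -1.28 -0.03] 0.013393934088066134 42.57135450839996
brush [406.41122955 131.73006505] [401.28884199 161.87917298]
rows dark [(195, 152), (198, 152), (201, 152), (204, 152), (207, 152), (210, 152), (213, 117), (216, 91), (219, 91), (222, 136), (225, 153), (228, 153), (231, 148), (234, 136), (237, 165), (240, 165), (243, 165), (246, 159), (249, 100), (252, 107), (255, 108), (258, 109), (261, 108)]
```

View pics/w7.png

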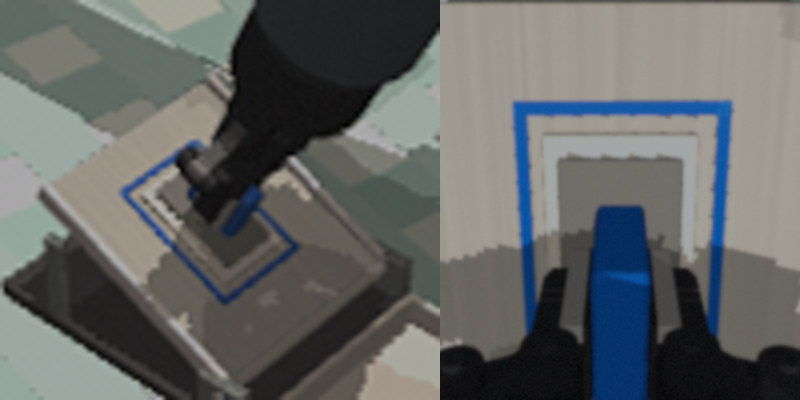

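The sampler lies flush and centred: the pad is about 5 mm inside the frame at the top and even at the sides. The brush's top end reads shorter in the scene view, so I'll check it in the top view before handing in.

```bash
python3 - <<'E'
from fr import *
T=cap('top');S=load('scene')
b=mask(T,'red',(150,235,215,275));c,u,lo,hi=ends(b);print('top view',cen(b),c+u*lo,c+u*hi,'start: 174.8,252.1 / 194.1,255.4')
print(S['image'][120:136:2,406].tolist())
E
```

```text
top view (array([176.19230769, 254.        ]), 26) [175.19874619 250.9355619 ] [177.24440543 257.24498119] start: 174.8,252.1 / 194.1,255.4
[[58, 66, 71], [58, 66, 72], [57, 65, 69], [57, 64, 69], [56, 63, 68], [55, 62, 66], [55, 62, 65], [47, 52, 68]]
```

The brush's outer end is unchanged in the top view; the arm simply hides part of the handle. Handing in.

```bash
python3 -c "
from bench import manip
print(manip.finish_job())"
```

```text
the job is handed in; nothing more can be done
None
```

I scrubbed the cup with two full strokes and left the brush standing in it, then handed in with the gripped fresh sampler pressed flush and centred in the chute's blue frame at about 5.5 N, at around 14 s on the clock; the hand-in returned no verdict.

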